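# Hold the tea sampler's gate open over the scoop

## Task

Draw a tea sample: stand the steel scoop with the green handle upright on the dispenser's base plate, with the whole spout over the scoop's opening, and let go of it. Only then take the black knob of the spring-return gate, pull it out until the pointer under the knob lies on the red mark, and keep holding it there: the program finishes while the gripper is still holding the gate at the mark. Leave the bowls and the lidded mug where they are.

Things in the scene. Friction and masses are not known exactly. Their poses are not given: they have to be found in the camera images.
- dispenser: Fixed tea-leaf dispenser; origin on the counter, straight below the spout. In its axes (mm): steel base plate x -70..150, y -75..75, top z 8; spout block 46 square, z 120..156; sloping chute back to a green hopper x 60..150, y -45..45, z 170..300 on a column x 110..140. Below the spout it is open to -x, -y and +y. Rail for the gate: 52 wide, from the block along -y to y -245, z 118..126
- spout (a point): Centre of the mouth of the spout, a dark upright tube 32 mm across below the block; 100 mm above the counter (rim of a scoop on the plate: 58 mm)
- gate (a joint): Travel of the gate in m: 0 = shut (start), 0.060 = end stop. It slides along the dispenser's -y. A spring pulls it shut: about 5 N at 0 and 13 N at 0.060; it returns by itself when let go
- pointer (a point): The gate's pointer: a black bar 4 mm wide (along y), 48 mm long (along x), across the gate's steel strip, under the knob. This point lies on the rail's top face, below the knob's axis; with the gate shut it is at (0, -130, 126) mm in the dispenser's axes
- knob (a point): On the axis of the black knob, 20 mm diameter, upright, standing from 4 to 49 mm above the rail's top; this point is 30 mm above the rail's top. Grasp from above. It has free space all around (over 90 mm to the spout block when shut)
- mark: Red band across the rail, 10 mm wide (along y), fixed at a place that differs each time, 25 to 45 mm of travel from shut. Origin at the band's centre, axes parallel to the dispenser's. The pointer is on the mark when pointer has the same position along y as the band, to within half its width (5 mm)
- scoop: Loose steel scoop, about 0.16 kg: round flat-bottomed cup, 80 mm across the rim (inner radius 38 mm), 72 mm at the base, 50 mm high. Origin at the centre of its underside, z up. A straight green handle along its -x: from 38 to 153 mm from the axis, 12 mm wide (y), 14 mm high, centred 41 mm above the underside
- scoop_grip (a point): Point on the green handle's centre line, 90 mm from the cup's axis and 41 mm above the scoop's underside: grasp here from above, across the handle's 12 mm
- bowl_a: White tasting bowl, 90 mm across, 50 mm high, origin under its centre. Leave it alone
- bowl_b: White tasting bowl, 96 mm across, 52 mm high, origin under its centre. Leave it alone
- lidded_mug: White lidded mug, 74 mm across, 86 mm high, handle at its +y (reaches 56 mm from the axis), origin under its centre. Leave it alone
Mind the look-alikes: they are no part of the job. There is more than one size of the scoop; the job needs the smaller.

How it is judged:
By the outcome, as a careful person would: the job done as asked, in the order asked, and still so for the second after the job is handed in, while the arm keeps its last pose, push and grip.
It also fails if it takes over 54 s, if anything falls off the work surface, if the arm or the gripper's body presses on something with over 40 N, if the wrist force passes 120 N, or if a joint passes its speed limit or range.

## Robot

A 7-joint arm with a two-finger parallel gripper is mounted at the origin on the work surface. World frame = base frame: x ahead of the robot, y to its left, z up, the work surface at z = 0. Lengths are in m, angles in rad, forces in N, time in s.
With the tool pointing down it reaches from about 0.35 to 0.9 m from the base axis. Payload 8.1 kg.
Tool frame: the origin (TCP) lies midway between the tips of the shut fingers; the grasp point (between the pads) lies 19 mm behind it; z points along the fingers, y is the line along which they close (so a half turn about z gives the same grasp; the last joint's range is limited). The gripper opens to 92 mm and grips with 3 to 60 N. Pads are 19 mm wide; open, the fingers measure 130 mm over their backs; the gripper's body (75 mm by 190 mm) begins 47 mm behind the grasp point.
Start: joints at [1.228, 0.434, 0.025, 1.573, -0.012, 1.134, -0.075], TCP at [0.148, -0.607, 0.227] pointing down, gripper open.
Joint ranges: [-2.62, 2.62], [-0.44, 2.09], [-1.27, 1.32], [0.08, 2.57], [-1.32, 4.46], [0.12, 2], [-2.74, 2.74]. Speed limits (rad/s): [2.22, 2.22, 3.01, 3.01, 3.14, 3.14, 3.14].

## Interface

Orientations are given as a rotation vector (axis times angle).
In Python, from cell import arm gives the robot as it stands.
- The arm moves only by the tool carry_out, never from a script. Its arguments are lists of equal length, an entry for each row: "claw": the finger opening in cm, from 0 to 9.18; "delta_pos": the shift along the tool's x, y, z in cm, a list of three; "angular": the turn, a rotation vector about the tool's x, y, z in rad, a list of three. In form: {"claw": [claw, ...], "delta_pos": [[dx, dy, dz], ...], "angular": [[ax, ay, az], ...]}. A call has 1 to 20 rows; each row shifts and turns the commanded pose from where the row before left it, along the tool's axes as they then stand; what a row does not reach is not made up. A row lasts 1/10 s, in which the tool goes at most 50 mm and 8.59 degrees, less where a joint would pass 70% of its speed; a pose out of reach is approached as far as the arm can. A call with a gripper value outside its range is refused whole. The fingers move at their own pace and stop on an object; "force" is the grip in N (left out, the last holds). Time passes only in rows, so rows that do not move let the fingers close. It gives the time, the measured TCP pose, the force, the opening and the grip force at its end, in the units of the state.
- arm.observe(): the state, without advancing time (a new reading comes with each control period).
- arm.get_image(name): name is "scene" or "top" or "wrist"; returns a dict with "frame" (420x560x3 uint8, red, green, blue), "mtx" (3x3 intrinsics, pixels), "T" (4x4, takes a point from camera to world coordinates). Camera axes: x right, y down, z forward; pixel columns grow to the right and rows downward; lengths in m; the calibration is good to about 2 mm. A picture is of the moment at which its call begins. There is no depth.
- arm.sign_off(): hands the job in; it is judged then, once.
Trained networks look in a picture, given as the dict that the camera call returned (one of the last four; its "shot" number tells which), for a name from the list of things; names that differ only in an ending like _2 or _b are one class to them, and where a whole thing is asked for, a point or a joint stands for the part that bears it (a point fixed in the world has none). Each returns a list of dicts, best first, with "conf" (0 to 1); they miss things now and then, are a little off and sometimes report something else, mostly with a low value. They report only what shows in the picture. A call takes as long as a camera call. They do not tell look-alikes from the thing itself.
- arm.look_for(label, picture): "centre" ([column, row] as shares, 0 to 1, of the picture: columns of its width, rows of its height, amid what is visible of it).
- arm.trace(label, picture): "region" (420x560 bool, what is visible of it) and "centre" ([column, row] as shares, 0 to 1, of the picture: columns of its width, rows of its height, amid what is visible of it).
- arm.place_of(label, picture): "centre" ([column, row] as shares, 0 to 1, of the picture: columns of its width, rows of its height: a listed point, or the origin of a listed thing).
The state is a dict: "clock": time; "joints": joint angles; "dq": joint speeds; "joint_efforts": joint torques, N m; "position": TCP position; "ee_rot": TCP orientation; "force": force on the tool from outside, world axes, zero at the start; "ft_torque": the same for the moment, N m; "width": opening from 0.0 (shut) to 1.0 (fully open); "gripper_force": force on a finger pad.
Only numpy, scipy, OpenCV 4.12 (cv2) and the standard library are available. Lean on these libraries where they do the work, as an engineer would, in place of code of your own. Each camera call takes 0.05 s, during which the arm holds its last target. There are 200 camera calls.

## Working session

There is one attempt and no reset: what is moved stays moved. The work goes in short steps, Python scripts to look and compute and a tool call to move; the robot and the scene stay as the last step left them, time stands still between calls to the robot, and variables do not carry over. Pictures are saved under pics/ and viewed, at most 11 in all, crops included, and the job is handed in when it is done.

Besides the shell and the picture viewer there is one more tool, called after "Request:" as name(argument=value, ...) on one line, values as JSON. carry_out: Moves the arm, as the interface text tells. Its arguments: {"type":"object","properties":{"claw":{"type":"array","items":{"type":"number"}},"delta_pos":{"type":"array","items":{"type":"array","items":{"type":"number"}}},"angular":{"type":"array","items":{"type":"array","items":{"type":"number"}}},"force":{"type":"number"}},"required":["claw","delta_pos","angular"]}

```bash
mkdir -p pics
cat > h.py <<'E'
import numpy as np, cv2
from cell import arm
from scipy.spatial.transform import Rotation as R
def save(p,n): cv2.imwrite('pics/'+n+'.png',cv2.cvtColor(p['frame'],cv2.COLOR_RGB2BGR))
def ray(p,uv):
    d=np.linalg.inv(p['mtx'])@np.array([uv[0],uv[1],1.]); return p['T'][:3,3],p['T'][:3,:3]@d
def onz(p,uv,z):
    o,d=ray(p,uv); return o+d*(z-o[2])/d[2]
def px(c): return np.array(c)*[560,420]
def proj(p,X):
    T=np.linalg.inv(p['T']); c=T[:3,:3]@np.array(X)+T[:3,3]; q=p['mtx']@c; return q[:2]/q[2]
E
python3 - <<'E'
from h import *
np.set_printoptions(precision=4,suppress=True)
Z=dict(scoop=0,scoop_grip=.041,spout=.1,pointer=.126,knob=.156,mark=.126,dispenser=0,bowl_a=0,lidded_mug=0)
im=[]
for n in('top','scene'):
    p=arm.get_image(n); im.append(p['frame'])
    save(p,n)
    print(n,p['T'][:3,3])
    for l,z in Z.items():
        for r in arm.place_of(l,p)[:4]:
            u=px(r['centre']); print(l,round(r['conf'],2),u.round(1),onz(p,u,z)[:2])
print({k:np.round(v,3) for k,v in arm.observe().items()})
E
```

```text
top [ 0.2926 -0.0009  1.2656]
scoop 0.72 [306.2 295.1] [ 0.3166 -0.0551]
scoop 0.7 [414. 242.] [ 0.4497 -0.3161]
scoop_grip 0.81 [426.7 275.4] [ 0.3672 -0.3335]
spout 0.61 [277.3 157.2] [0.6275 0.0206]
pointer 0.89 [333.6 159.3] [ 0.6181 -0.1074]
knob 0.84 [331.5 152.8] [ 0.6244 -0.0999]
knob 0.38 [278.4 157. ] [0.612  0.0173]
mark 0.47 [347.5 160.3] [ 0.6165 -0.1388]
bowl_a 0.66 [176.7 140.5] [0.6941 0.278 ]
bowl_a 0.62 [430.9 139.2] [ 0.7128 -0.366 ]
bowl_a 0.6 [164.8 206.5] [0.5238 0.2965]
lidded_mug 0.78 [176.3 139.8] [0.6959 0.2791]
scene [ 1.2792 -0.1825  1.0863]
scoop 0.89 [241.3 192.7] [ 0.3163 -0.0617]
scoop 0.76 [152.8 245.4] [ 0.448 -0.316]
scoop_grip 0.96 [197.3 191. ] [ 0.3219 -0.1815]
scoop_grip 0.68 [144.7 210.7] [ 0.3622 -0.324 ]
scoop_grip 0.29 [297.1 256. ] [0.5859 0.0314]
spout 0.74 [298.2 254.2] [0.6207 0.0231]
pointer 0.68 [244.8 258.7] [ 0.6247 -0.1025]
knob 0.69 [243.5 250.1] [ 0.622  -0.1037]
mark 0.58 [222.4 259.2] [ 0.6153 -0.1517]
dispenser 0.56 [297.  283.4] [0.6379 0.02  ]
bowl_a 0.7 [386.  229.9] [0.527  0.2919]
bowl_a 0.66 [141.2 343.3] [ 0.7156 -0.3601]
lidded_mug 0.95 [407.5 282.2] [0.6925 0.2875]
lidded_mug 0.45 [298.8 281.7] [0.634  0.0255]
{'clock': np.float64(1.0), 'joints': array([ 1.228,  0.435,  0.025,  1.573, -0.012,  1.134, -0.075]), 'dq': array([ 0.   , -0.001,  0.001,  0.001, -0.   , -0.001, -0.   ]), 'joint_efforts': array([ -0.002, -66.768,   0.984, -31.48 ,  -0.061,   0.033,   0.   ]), 'position': array([ 0.148, -0.607,  0.227]), 'ee_rot': array([ 3.119,  0.376, -0.   ]), 'force': array([-1.031,  0.783,  0.61 ]), 'ft_torque': array([-0.014,  0.019,  0.007]), 'gripper_force': np.float64(0.0), 'width': np.float64(0.998)}
```

View pics/top.png

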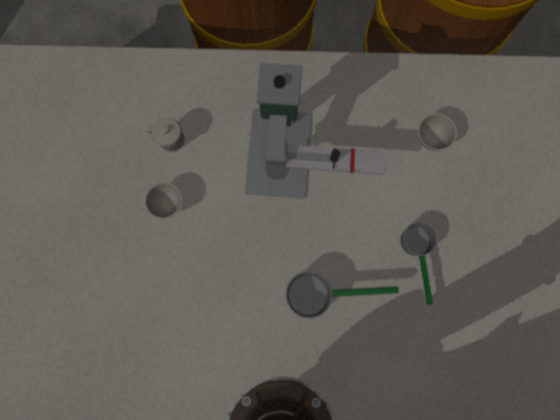

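View pics/scene.png

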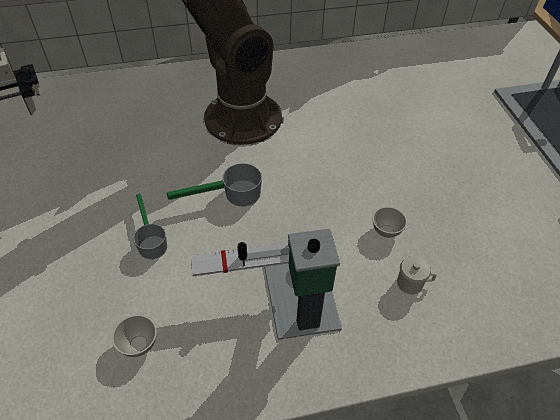

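Two scoops: the larger at top-view (306,295), rim ≈42 px, and the smaller at (418,239), rim ≈34 px. The smaller should fit the 80 mm description. I'll confirm with a crop and measure.

Run:
```python
from h import *
np.set_printoptions(precision=4,suppress=True)
p=arm.get_image('top'); f=p['frame']
a=cv2.resize(f[215:325,275:455],None,fx=4.4,fy=4.4,interpolation=cv2.INTER_CUBIC)
cv2.imwrite('pics/c1.png',a[...,::-1])
b=cv2.resize(f[100:205,238:393],None,fx=5,fy=5,interpolation=cv2.INTER_CUBIC)
cv2.imwrite('pics/c2.png',b[...,::-1])
for r in arm.trace('scoop',p)[:3]:
    m=r['region'].astype(np.uint8); print(r['conf'],px(r['centre']),m.sum())
    # cup: opening removes the handle
    c=cv2.morphologyEx(m,cv2.MORPH_OPEN,np.ones((15,15)))
    cn=max(cv2.findContours(c,0,2)[0],key=cv2.contourArea); print('cup',cv2.fitEllipse(cn))
h=cv2.cvtColor(f,cv2.COLOR_RGB2HSV)
g=cv2.inRange(h,(45,110,40),(85,255,255))
n,l,s,ce=cv2.connectedComponentsWithStats(g)
for i in range(1,n):
    if s[i,4]>60:
        ys,xs=np.where(l==i); w=np.array([onz(p,(x,y),.048)[:2] for x,y in zip(xs,ys)])
        mu=w.mean(0); d=np.linalg.svd(w-mu)[2][0]; t=(w-mu)@d
        print('green',s[i],mu,d,np.degrees(np.arctan2(d[1],d[0])),mu+d*t.min(),mu+d*t.max())
rd=cv2.inRange(h,(0,150,60),(8,255,255))|cv2.inRange(h,(172,150,60),(180,255,255)); rd[:120]=0
ys,xs=np.where(rd); w=np.array([onz(p,(x,y),.126)[:2] for x,y in zip(xs,ys)]);mu=w.mean(0); d=np.linalg.svd(w-mu)[2][0]
print('red',len(xs),xs.mean(),ys.mean(),mu,np.degrees(np.arctan2(d[1],d[0])), np.ptp((w-mu)@d))
```

```text
0.77 [313.712 292.11 ] 2340
cup ((308.7876892089844, 293.7552185058594), (46.692630767822266, 47.762306213378906), 70.50205993652344)
0.73 [422.184 242.886] 1234
cup ((418.7631530761719, 238.28839111328125), (33.55489730834961, 33.948768615722656), 47.17628860473633)
green [420 256  12  48 212] [ 0.3564 -0.3288] [-0.9904 -0.1381] -172.0594808010167 [ 0.4118 -0.321 ] [ 0.3037 -0.3361]
green [333 287  65   9 314] [ 0.3277 -0.188 ] [ 0.0767 -0.9971] -85.60293174387714 [ 0.322  -0.1144] [ 0.3334 -0.2623]
red 50 352.04 160.68 [ 0.6159 -0.1491] 176.47290171350974 0.04955806704481401
```

View pics/c1.png

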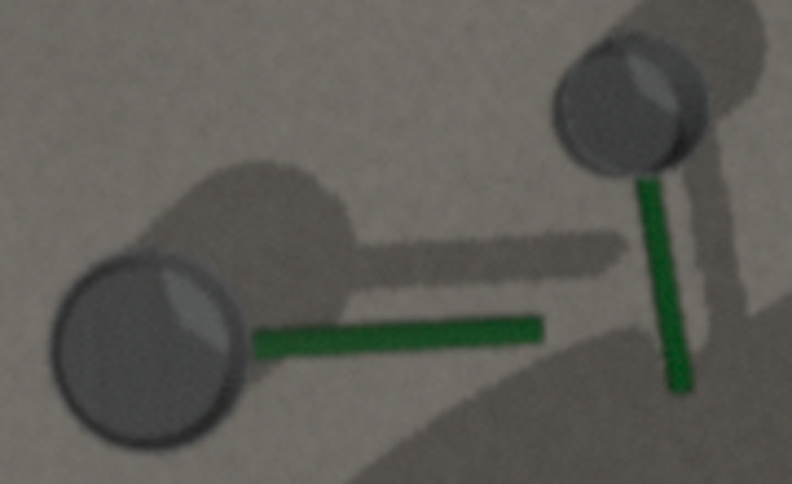

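View pics/c2.png

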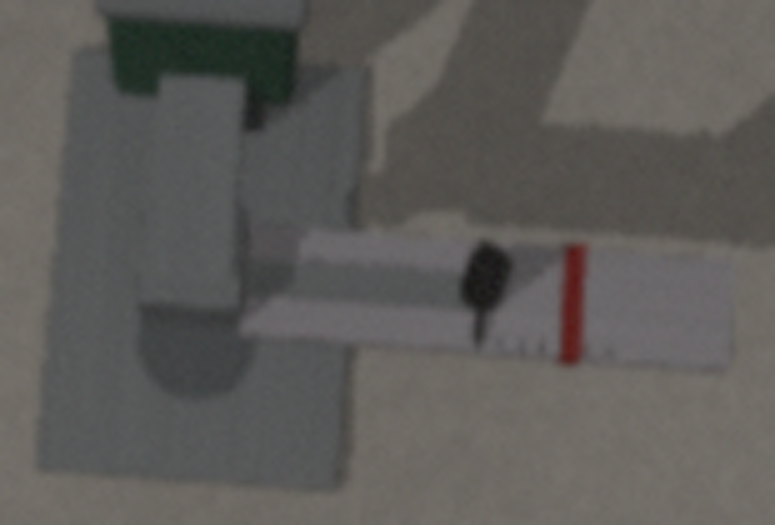

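Confirmed: the right-hand scoop (rim about 34 px ≈ 79 mm, handle end at (679,390) in the crop) is the smaller one. In the second crop the plate corners, rail end, pointer tip (478,345) and red band (572,303) are all clear. Next I'll fit the dispenser pose.

Run:
```python
from h import *
from scipy.optimize import least_squares
np.set_printoptions(precision=4,suppress=True)
p=arm.get_image('top'); q=arm.get_image('scene')
C=lambda x,y:(x/5+238-.4,y/5+100-.4)
L=[((-70,75,8),C(38,470)),((-70,-75,8),C(340,488)),((150,75,8),C(72,50)),((150,-75,8),C(370,67)),
((26,-245,126),C(735,258)),((-26,-245,126),C(729,370)),((-23,23,156),C(140,303)),((-23,-23,156),C(240,307)),((-24,-130,126),C(478,345))]
def W(X,v): 
    c,s=np.cos(v[2]),np.sin(v[2]); X=np.array(X)/1000; return np.array([v[0]+c*X[0]-s*X[1],v[1]+s*X[0]+c*X[1],X[2]])
f=lambda v:np.ravel([proj(p,W(X,v))-u for X,u in L])
r=least_squares(f,[.62,.02,-.07],loss='soft_l1'); v=r.x; print(v,np.degrees(v[2])); print(f(v).reshape(-1,2))
m=onz(p,(352.04,160.68),.126); Ri=np.array([[np.cos(v[2]),np.sin(v[2])],[-np.sin(v[2]),np.cos(v[2])]])
print('mark disp',Ri@(m[:2]-v[:2]),'pointer',Ri@(onz(p,C(478,345),.126)[:2]-v[:2]))
for n in('spout','knob','pointer','mark'):
    z=dict(spout=.1,knob=.156,pointer=.126,mark=.126)[n]
    for r in arm.place_of(n,q)[:1]: print('scene',n,Ri@(onz(q,px(r['centre']),z)[:2]-v[:2]))
h=cv2.cvtColor(q['frame'],cv2.COLOR_RGB2HSV)
rd=cv2.inRange(h,(0,150,60),(8,255,255))|cv2.inRange(h,(172,150,60),(180,255,255)); rd[:235]=0;rd[285:]=0;rd[:,300:]=0
ys,xs=np.where(rd); print(len(xs),xs.mean(),ys.mean(),'scene red',Ri@(onz(q,(xs.mean(),ys.mean()),.126)[:2]-v[:2]))
print('cup top',onz(p,(418.76,238.29),.05)[:2])
for P in(p,q):
  for r in arm.place_of('scoop_grip',P): 
    w=onz(P,px(r['centre']),.041)[:2]; print('grip',r['conf'],w)
s=arm.observe(); Rt=R.from_rotvec(s['ee_rot']).as_matrix(); print(Rt)
t=np.array([.365,-.327,.15]); print('to grip in tool cm',Rt.T@(t-s['position'])*100)
```

```text
[ 0.6261  0.022  -0.049 ] -2.8051752242799415
[[-0.5129 -0.2948]
 [-0.1608  0.3913]
 [ 0.1523 -0.5549]
 [-0.671   0.113 ]
 [ 0.3032 -0.0658]
 [ 0.7301 -0.3259]
 [-0.409  -0.1305]
 [ 0.4244  0.5279]
 [ 0.0346  0.2473]]
mark disp [-0.0019 -0.1715] pointer [-0.0234 -0.1299]
scene spout [-0.0052 -0.0059]
scene knob [ 0.0032 -0.1285]
scene pointer [ 0.0019 -0.1259]
scene mark [-0.0032 -0.1697]
82 223.7439024390244 260.4878048780488 scene red [ 0.0017 -0.1714]
cup top [ 0.4525 -0.315 ]
grip 0.76 [ 0.366 -0.332]
grip 0.65 [ 0.3333 -0.1875]
grip 0.8 [ 0.3334 -0.1878]
grip 0.61 [ 0.3702 -0.3268]
[[ 0.9714  0.2375  0.    ]
 [ 0.2375 -0.9714 -0.    ]
 [-0.      0.     -1.    ]]
to grip in tool cm [ 27.6892 -22.0699   7.6733]
```

Request:
carry_out(claw=[4,4,4,4,4,4,4,4,4,4,4,4,4,4], delta_pos=[[2.31,-1.84,0.64],[2.31,-1.84,0.64],[2.31,-1.84,0.64],[2.31,-1.84,0.64],[2.31,-1.84,0.64],[2.31,-1.84,0.64],[2.31,-1.84,0.64],[2.31,-1.84,0.64],[2.31,-1.84,0.64],[2.31,-1.84,0.64],[2.31,-1.84,0.64],[2.31,-1.84,0.64],[0,0,0],[0,0,0]], angular=[[0,0,0],[0,0,0],[0,0,0],[0,0,0],[0,0,0],[0,0,0],[0,0,0],[0,0,0],[0,0,0],[0,0,0],[0,0,0],[0,0,0],[0,0,0.101],[0,0,0]], force=60)

```text
clock: 2.9
position: [0.3659, -0.3261, 0.1499]
ee_rot: [3.134, 0.218, 0.0]
force: [0.0, -0.1, 0.2]
width: 0.437
gripper_force: 0.0
```

```bash
cat > w.py <<'E'
from h import *
np.set_printoptions(precision=4,suppress=True)
s=arm.observe(); Rt=R.from_rotvec(s['ee_rot']).as_matrix(); print(s['clock'],s['position'],s['width'],s['gripper_force'],'force',s['force'],'yaw',np.degrees(np.arctan2(Rt[1,0],Rt[0,0])),'j',s['joints'])
E
python3 - <<'E'
from w import *
p=arm.get_image('wrist'); save(p,'w1')
f=p['frame'];h=cv2.cvtColor(f,cv2.COLOR_RGB2HSV)
g=cv2.inRange(h,(45,110,30),(85,255,255))
n,l,st,ce=cv2.connectedComponentsWithStats(g)
for i in range(1,n):
    if st[i,4]>100:
        ys,xs=np.where(l==i); w=np.array([onz(p,(x,y),.048)[:2] for x,y in zip(xs,ys)])
        mu=w.mean(0); d=np.linalg.svd(w-mu,full_matrices=False)[2][0]; t=(w-mu)@d
        print('green',st[i],mu,d,np.degrees(np.arctan2(d[1],d[0])),mu+d*t.min(),mu+d*t.max())
for r in arm.place_of('scoop_grip',p): print(r['conf'],px(r['centre']),onz(p,px(r['centre']),.041))
E
```

```text
2.9 [ 0.3659 -0.3261  0.1499] 0.4369465469695863 0.0 force [ 0.0331 -0.1277  0.1874] yaw 7.964127776217699 j [ 0.6933  0.3086 -0.0927  1.9855  0.0375  0.849  -0.8516]
green [ 277  145   16  143 2117] [ 0.3623 -0.3293] [-0.9906 -0.1369] -172.1343718253196 [ 0.4133 -0.3222] [ 0.3061 -0.337 ]
green [   0  221  186   34 4035] [ 0.3242 -0.1837] [ 0.0499 -0.9988] -87.14170685739154 [ 0.3211 -0.1219] [ 0.328  -0.2595]
0.89 [ 69.384 235.41 ] [ 0.3227 -0.1701  0.041 ]
0.57 [283.92  210.294] [ 0.3649 -0.3289  0.041 ]
```

View pics/w1.png

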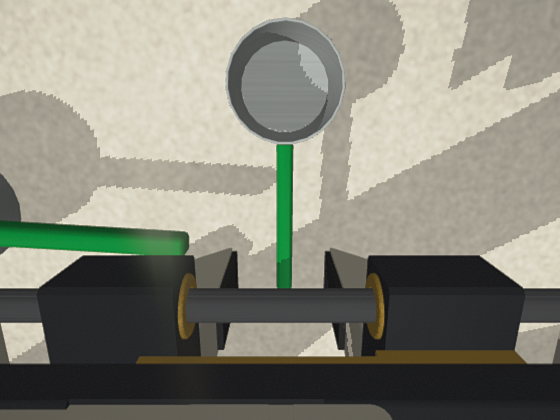

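The wrist view shows the small scoop's cup at (285,80) and its handle running down column ~285, midway between the fingers (222..340). So I can lower and grip.

Request:
carry_out(claw=[4,4,4,4,4,4,0.5,0.5,0.5,0.5,0.5,0.5], delta_pos=[[0,0.2,2.5],[0,0,2.5],[0,0,2.5],[0,0,2.5],[0,0,2.0],[0,0,0.8],[0,0,0],[0,0,0],[0,0,0],[0,0,0],[0,0,0],[0,0,0]], angular=[[0,0,0],[0,0,0],[0,0,0],[0,0,0],[0,0,0],[0,0,0],[0,0,0],[0,0,0],[0,0,0],[0,0,0],[0,0,0],[0,0,0]], force=60)

```text
clock: 4.2
position: [0.3658, -0.3292, 0.0225]
ee_rot: [3.133, 0.217, 0.001]
force: [-0.9, -0.8, 4.1]
width: 0.126
gripper_force: 60.0
```

Request:
carry_out(claw=[0.5,0.5,0.5,0.5,0.5,0.5], delta_pos=[[0,0,-0.5],[0,0,-1],[0,0,-1],[0,0,-1],[0,0,0],[0,0,0]], angular=[[0,0,0],[0,0,0],[0,0,0],[0,0,0],[0,0,0],[0,0,0]], force=60)

```text
clock: 4.8
position: [0.3657, -0.329, 0.0573]
ee_rot: [3.133, 0.218, 0.001]
force: [-0.5, 0.6, -1.5]
width: 0.121
gripper_force: 60.0
```

Run:
```python
from w import *
# cup centre in the hand, from rim ellipse at z ~ .05+lift
lift=s['position'][2]-.0225
for cam in('wrist','top','scene'):
    p=arm.get_image(cam)
    if cam=='wrist': save(p,'w2')
    for r in arm.trace('scoop',p):
        m=cv2.morphologyEx(r['region'].astype(np.uint8),cv2.MORPH_OPEN,np.ones((15,15)) if cam!='wrist' else np.ones((45,45)))
        if not m.any(): continue
        cn=max(cv2.findContours(m,0,2)[0],key=cv2.contourArea); e=cv2.fitEllipse(cn)
        print(cam,r['conf'],e, onz(p,e[0],.05+lift)[:2])
    for r in arm.place_of('scoop',p): print(cam,'place',onz(p,px(r['centre']),lift)[:2])
c=Rt[:2,0]; print('expected axis',s['position'][:2]+.09*c)
```

```text
4.8 [ 0.3657 -0.329   0.0573] 0.12130151490476984 59.999136328697205 force [-0.457   0.5772 -1.5488] yaw 7.946286981550634 j [ 0.6888  0.4472 -0.0847  2.0704  0.0627  0.6254 -0.8706]
wrist 0.69 ((280.0015563964844, 45.34642791748047), (238.4561309814453, 257.3224792480469), 179.89718627929688) [ 0.4561 -0.3164]
wrist place [ 0.4532 -0.3166]
top 0.94 ((422.007080078125, 236.88729858398438), (35.184024810791016, 37.44660186767578), 78.4011459350586) [ 0.4513 -0.3135]
top 0.91 ((308.6145935058594, 293.6020812988281), (46.44853973388672, 47.579166412353516), 150.41445922851562) [ 0.3184 -0.0568]
top place [ 0.4503 -0.3132]
top place [ 0.3176 -0.0571]
scene 0.96 ((148.97042846679688, 232.3836212158203), (31.800081253051758, 36.699832916259766), 170.4173126220703) [ 0.4718 -0.312 ]
scene 0.91 ((242.6346893310547, 183.1863555908203), (37.332420349121094, 45.26823806762695), 1.888540267944336) [ 0.3592 -0.0619]
scene place [ 0.4541 -0.3189]
scene place [ 0.3419 -0.0608]
expected axis [ 0.4548 -0.3165]
```

View pics/w2.png

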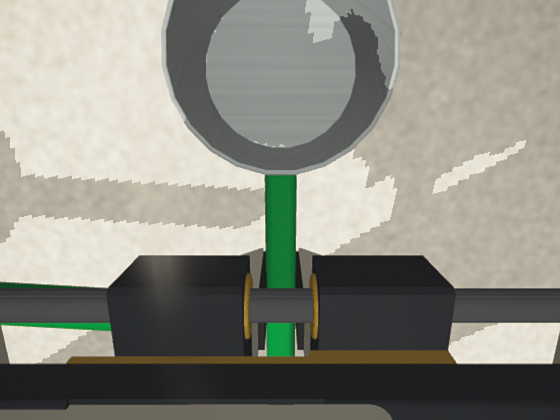

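Request:
carry_out(claw=[0.5,0.5,0.5,0.5,0.5,0.5,0.5,0.5,0.5,0.5,0.5,0.5,0.5,0.5,0.5,0.5,0.5,0.5,0.5,0.5], delta_pos=[[0,0,0],[0,0,0],[2.1,-0.1,0],[2.1,-0.1,0],[2.1,-0.1,0],[2.1,-0.1,0],[-0.15,-1.5,0.08],[-0.15,-3.0,0.08],[-0.15,-3.0,0.08],[-0.15,-3.0,0.08],[-0.15,-3.0,0.08],[-0.15,-3.0,0.08],[-0.15,-3.0,0.08],[-0.15,-3.0,0.08],[-0.15,-3.0,0.08],[-0.15,-3.0,0.08],[-0.15,-3.0,0.08],[-0.1,-3.0,0.08],[0,-1.0,0.04],[0,0,0]], angular=[[0,0,0.094],[0,0,0.094],[0,0,0],[0,0,0],[0,0,0],[0,0,0],[0,0,0],[0,0,0],[0,0,0],[0,0,0],[0,0,0],[0,0,0],[0,0,0],[0,0,0],[0,0,0],[0,0,0],[0,0,0],[0,0,0],[0,0,0],[0,0,0]], force=60)

```text
clock: 7.25
position: [0.4491, 0.028, 0.0469]
ee_rot: [-3.14, 0.072, 0.001]
force: [-0.2, -1.0, -2.1]
width: 0.124
gripper_force: 60.0
```

Run:
```python
from w import *
lift=s['position'][2]-.0225
p=arm.get_image('wrist'); save(p,'w3')
for l in('scoop','spout'):
  for r in arm.place_of(l,p): print(l,r['conf'],px(r['centre']),onz(p,px(r['centre']),lift if l=='scoop' else .1))
ax=s['position'][:2]+.089*Rt[:2,0]; print('axis',ax,'to go tool cm',Rt[:2,:2].T@(np.array([.626,.022])-ax)*100)
```

```text
7.25 [0.4491 0.028  0.0469] 0.12419791382111808 59.99946892261505 force [-0.2284 -1.0148 -2.1496] yaw -2.6398741443413396 j [-0.1489  0.4153 -0.0406  2.1775  0.0305  0.5495 -1.8289]
scoop 0.74 [278.88   72.786] [0.5365 0.0245 0.0244]
axis [0.538  0.0239] to go tool cm [ 8.7966 -0.2136]
```

View pics/w3.png

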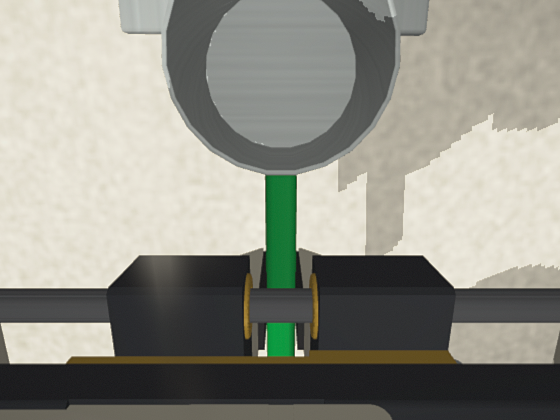

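The wrist view shows the scoop held straight, with the plate's front edge behind the cup (corners at (120,32) and (428,32)). Next: move in under the spout, then lower.

Request:
carry_out(claw=[0.5,0.5,0.5,0.5,0.5,0.5,0.5,0.5,0.5,0.5,0.5], delta_pos=[[1.3,-0.2,0],[2,0,0],[2,0,0],[2,0,0],[1.5,0,0],[0,0,0],[0,0,0.5],[0,0,0.5],[0,0,0.3],[0,0,0.25],[0,0,0]], angular=[[0,0,0],[0,0,0],[0,0,0],[0,0,0],[0,0,0],[0,0,0],[0,0,0],[0,0,0],[0,0,0],[0,0,0],[0,0,0]], force=60)

```text
clock: 8.5
position: [0.537, 0.0241, 0.0311]
ee_rot: [3.14, -0.077, -0.001]
force: [-1.0, 0.5, -0.9]
width: 0.124
gripper_force: 60.0
```

Run:
```python
from w import *
p=arm.get_image('wrist'); save(p,'w4')
for l,z in(('scoop',.008),('spout',.1)):
  for r in arm.place_of(l,p): print(l,r['conf'],px(r['centre']),onz(p,px(r['centre']),z))
ax=s['position'][:2]+.089*Rt[:2,0]; print('axis',ax,'to go tool cm',Rt[:2,:2].T@(np.array([.626,.022])-ax)*100)
```

```text
8.5 [0.537  0.0241 0.0311] 0.12397031214078731 60.00055432319641 force [-1.0314  0.4874 -0.8864] yaw -2.8206273507404993 j [-0.1213  0.5419 -0.0313  1.9798  0.0278  0.6212 -1.7908]
axis [0.6259 0.0197] to go tool cm [-0.0046 -0.2327]
```

View pics/w4.png

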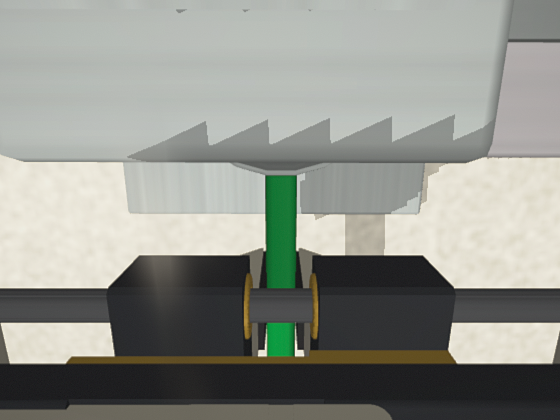

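The cup is under the spout block: its centre is at about col 250 and the handle at col 281, so the scoop sits about 2–3 mm to one side, well within tolerance. I'll correct by 2 mm, release, rise and back off.

Request:
carry_out(claw=[0.5,0.5,0.5,4,4,4,4,4,4,4,4,4,4,4], delta_pos=[[0,-0.2,0],[0,0,0.05],[0,0,0],[0,0,0],[0,0,0],[0,0,0],[0,0,0],[0,0,-1],[0,0,-2],[0,0,-2],[0,0,-2],[-1.5,0,-3],[-1.5,0,-4],[0,0,0]], angular=[[0,0,0],[0,0,0],[0,0,0],[0,0,0],[0,0,0],[0,0,0],[0,0,0],[0,0,0],[0,0,0],[0,0,0],[0,0,0],[0,0,0],[0,0,0],[0,0,0]], force=60)

```text
clock: 10.05
position: [0.509, 0.0281, 0.1762]
ee_rot: [-3.139, 0.077, -0.011]
force: [1.3, -0.1, -0.1]
width: 0.434
gripper_force: 0.0
```

Run:
```python
from w import *
p=arm.get_image('wrist'); q=arm.get_image('scene')
cv2.imwrite('pics/w5.png',np.vstack([p['frame'][:,:,::-1],cv2.resize(q['frame'][180:340,180:390],(560,427))[:,:,::-1]])[:,:,:] if 0 else np.hstack([cv2.resize(p['frame'],(400,300)),cv2.resize(q['frame'][180:340,180:390],(394,300))])[:,:,::-1])
for P in (p,q):
  for l,z in(('scoop',.008),('scoop_grip',.049),('spout',.1),('knob',.156)):
    for r in arm.place_of(l,P): print(l,r['conf'],px(r['centre']),onz(P,px(r['centre']),z)[:2])
c,sn=np.cos(-.049),np.sin(-.049); k=np.array([.626+sn*.130,.022-c*.130]); print('knob',k,'to go cm',Rt.T@(np.append(k,.2)-s['position'])*100)
```

```text
10.05 [0.509  0.0281 0.1762] 0.4340166866578564 0.0 force [ 1.3234 -0.0807 -0.115 ] yaw -2.812471076043534 j [-0.1312  0.2992 -0.0361  1.9199  0.0135  0.9154 -1.7937]
scoop 0.7 [278.32   50.694] [0.6277 0.0241]
scoop 0.78 [242.2  192.78] [ 0.3242 -0.0602]
scoop 0.6 [297.08  279.216] [0.631  0.0216]
scoop_grip 0.77 [291.2   239.988] [0.5411 0.027 ]
scoop_grip 0.77 [194.376 189.798] [ 0.3232 -0.1886]
spout 0.6 [299.992 255.402] [0.6249 0.0263]
spout 0.58 [140.672 345.282] [ 0.7716 -0.345 ]
knob 0.69 [244.608 252.   ] [ 0.6275 -0.1022]
knob 0.67 [242.312 256.62 ] [ 0.6386 -0.1093]
knob [ 0.6196 -0.1078] to go cm [11.732  13.0288 -2.3164]
```

View pics/w5.png

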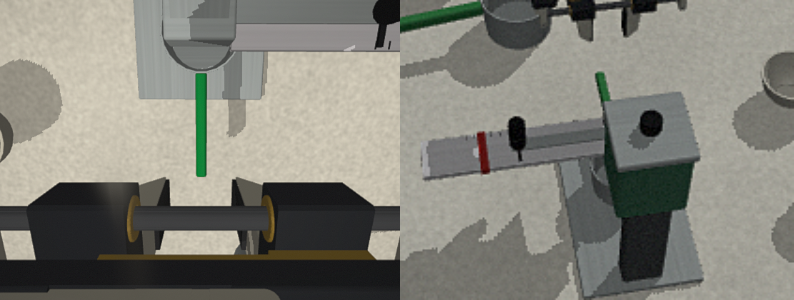

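Left wrist view: the scoop stands on the plate with its handle at col ~201 and the cup beneath the block. Right scene view: the cup shows upright behind the column at (600,180), and the pointer is still shut. Now to the knob.

Request:
carry_out(claw=[5,5,5,5,5,5,5,5,5,5], delta_pos=[[0,2,-1.2],[0,3,-1.2],[0,3,0],[0,3,0],[0,2,0],[2,0,0],[2,0,0],[2,0,0],[1,0,0],[0,0,0]], angular=[[0,0,0],[0,0,0],[0,0,0],[0,0,0],[0,0,0],[0,0,0],[0,0,0],[0,0,0],[0,0,0],[0,0,0]], force=60)

```text
clock: 11.55
position: [0.572, -0.1056, 0.1943]
ee_rot: [3.141, -0.077, -0.001]
force: [0.0, -0.5, 0.3]
width: 0.545
gripper_force: 0.0
```

Run:
```python
from w import *
p=arm.get_image('wrist'); save(p,'w6')
for l,z in(('knob',.156),('pointer',.126),('mark',.126)):
    for r in arm.place_of(l,p): print(l,r['conf'],px(r['centre']),onz(p,px(r['centre']),z)[:2])
k=np.array([.6196,-.1078]); print('to go cm',Rt.T@(np.append(k,.137)-s['position'])*100)
h=cv2.cvtColor(p['frame'],cv2.COLOR_RGB2HSV)
rd=cv2.inRange(h,(0,150,60),(8,255,255))|cv2.inRange(h,(172,150,60),(180,255,255))
ys,xs=np.where(rd); print(len(xs)); w=np.array([onz(p,(x,y),.126)[:2] for x,y in zip(xs,ys)]); print('red',w.mean(0),'rel knob along tool',Rt[:2,:2].T@(w.mean(0)-k)*100)
```

```text
11.55 [ 0.572  -0.1056  0.1943] 0.5450249436238719 0.0 force [ 0.0178 -0.4628  0.2679] yaw -2.804424435464143 j [ 0.0675  0.3931  0.0317  1.7255 -0.0141  1.0237 -1.5156]
knob 0.77 [277.312 153.594] [ 0.6209 -0.1065]
pointer 0.92 [280.392 147.798] [ 0.6209 -0.1081]
mark 0.85 [347.816 147.42 ] [ 0.6191 -0.1488]
to go cm [ 4.773  -0.0111  5.7254]
1434
red [ 0.6186 -0.1491] rel knob along tool [0.1055 4.1319]
```

View pics/w6.png

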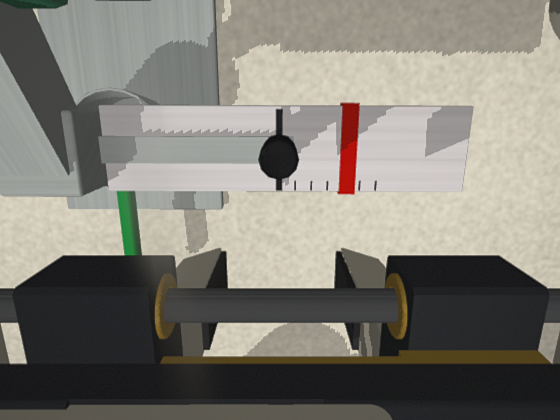

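The knob is at (278,157), centred between the fingers (220..340), and the red band is at col 349. Lower over the knob and grip.

Request:
carry_out(claw=[5,5,5,5,5,5,5,1,1,1,1,1,1,1], delta_pos=[[2,0,0],[2,0,0],[0.85,0,0],[0,0,1.7],[0,0,2],[0,0,2],[0,0,0],[0,0,0],[0,0,0],[0,0,0],[0,0,0],[0,0,0],[0,0,0],[0,0,0]], angular=[[0,0,0],[0,0,0],[0,0,0],[0,0,0],[0,0,0],[0,0,0],[0,0,0],[0,0,0],[0,0,0],[0,0,0],[0,0,0],[0,0,0],[0,0,0],[0,0,0]], force=60)

```text
clock: 13.15
position: [0.6202, -0.1068, 0.1387]
ee_rot: [-3.14, 0.076, -0.002]
force: [-1.5, 4.4, 6.4]
width: 0.205
gripper_force: 60.0
```

Request:
carry_out(claw=[1,1,1,1,1,1,1,1,1,1], delta_pos=[[0,0.4,0],[0,0.7,0],[0,0.7,0],[0,0.7,0],[0,0.7,0],[0,0.5,0],[0,0.4,0],[0,0,0],[0,0,0],[0,0,0]], angular=[[0,0,0],[0,0,0],[0,0,0],[0,0,0],[0,0,0],[0,0,0],[0,0,0],[0,0,0],[0,0,0],[0,0,0]], force=60)

```text
clock: 14.15
position: [0.6182, -0.1455, 0.1387]
ee_rot: [-3.137, 0.073, -0.001]
force: [-2.2, 10.2, 8.1]
width: 0.205
gripper_force: 60.0
```

Run:
```python
from w import *
q=arm.get_image('top'); p=arm.get_image('scene'); w=arm.get_image('wrist')
g=lambda f,w,h:cv2.resize(f,(w,h),interpolation=cv2.INTER_CUBIC)
cv2.imwrite('pics/f.png',np.vstack([np.hstack([g(q['frame'][120:200,240:400],400,200),g(p['frame'][210:290,180:340],400,200)]),np.hstack([g(w['frame'],400,300),np.zeros((300,400,3),np.uint8)])])[:,:,::-1])
for P in(q,p,w):
  for l,z in(('knob',.156),('pointer',.126),('mark',.126),('scoop',.008)):
    for r in arm.place_of(l,P)[:2]: print(l,round(r['conf'],2),px(r['centre']),onz(P,px(r['centre']),z)[:2])
```

```text
14.15 [ 0.6182 -0.1455  0.1387] 0.20504356476591207 60.00584006309509 force [-2.2447 10.1909  8.1163] yaw -2.6742339396080013 j [ 0.1269  0.5292  0.0332  1.6506 -0.0248  0.962  -1.4477]
pointer 0.48 [274.624 166.782] [0.5975 0.0257]
scoop 0.91 [306.376 295.008] [ 0.3167 -0.0551]
scoop 0.72 [276.808 170.184] [0.6205 0.0228]
knob 0.86 [222.824 253.302] [ 0.6209 -0.1494]
mark 0.49 [226.52  260.316] [ 0.6203 -0.1431]
scoop 0.77 [296.296 278.796] [0.6294 0.02  ]
scoop 0.56 [244.608 194.292] [ 0.3311 -0.0546]
knob 0.92 [277.48  286.314] [ 0.6187 -0.1446]
pointer 0.57 [281.624 256.914] [ 0.6194 -0.1463]
scoop 0.97 [ 72.912 200.004] [0.6273 0.0213]
```

View pics/f.png

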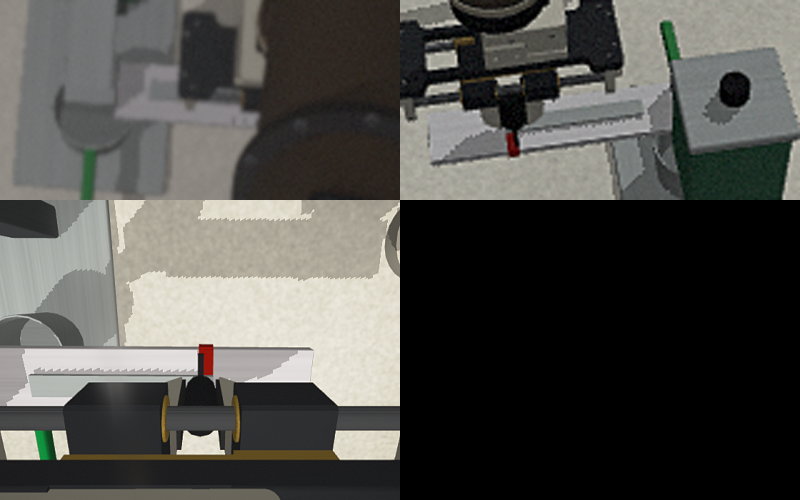

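The pointer is at the near (shut-side) edge of the red band: wrist col ~201 against the band's 199..213. About 3 mm more to pull.

Request:
carry_out(claw=[1,1,1,1], delta_pos=[[0,0.3,0],[0,0,0],[0,0,0],[0,0,0]], angular=[[0,0,0],[0,0,0],[0,0,0],[0,0,0]], force=60)

```text
clock: 15.3
position: [0.6181, -0.1484, 0.1387]
ee_rot: [-3.137, 0.073, -0.001]
force: [-2.3, 10.9, 8.2]
width: 0.206
gripper_force: 60.0
```

Run:
```python
from w import *
p=arm.get_image('wrist'); h=cv2.cvtColor(p['frame'],cv2.COLOR_RGB2HSV)
for r in arm.place_of('pointer',p): print(r['conf'],px(r['centre']))
for row in range(204,236,4):
    v=h[row,268:306]; red=((v[:,0]<8)|(v[:,0]>172))&(v[:,1]>150)&(v[:,2]>50); dark=(v[:,2]<60)
    print(row,''.join('R' if a else '#' if b else '.' for a,b in zip(red,dark)))
```

```text
15.3 [ 0.6181 -0.1484  0.1387] 0.20566315195109844 60.0061297416687 force [-2.3491 10.8824  8.2194] yaw -2.665787347797994 j [ 0.1312  0.5301  0.0334  1.6492 -0.0251  0.9628 -1.4429]
0.8 [279.608 256.2  ]
204 .....RRRRRRRRRRRRRRRRRRR..............
208 ....RRRRRRRRRRRRRRRRRRRRR.............
212 .....RRRRRRRRRRRRRRRRRRRR.............
216 .....RRRR########RRRRRRRR.............
220 .....RRRR########RRRRRRRR.............
224 .....RRRR########RRRRRRR..............
228 .....RRRR########RRRRRRR..............
232 .....RRRR########RRRRRRR..............
```

The pointer lies fully within the red band, about 1 mm from its centre, and the gripper is holding it steadily. Handing in.

```bash
python3 -c "
from cell import arm
print(arm.sign_off())"
```

```text
the job is handed in; nothing more can be done
None
```

I handed the job in at about 15 s: the small scoop stands under the spout, released, and the gripper is holding the gate with its pointer inside the red mark, about 1 mm from its centre.

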